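# Spring open the board test fixture

### The job

Open the wider of the two board test fixtures so that its circuit board can be inspected: press its release tab so that the lid springs up, then push the lid back until it is fully open against its stop, and take the hand away. Use only the fingertips or the outside of the fingers; leave the narrower fixture shut, and do not pick up or shift the boards or anything else on the bench.

Things in the scene. Friction and masses are not known exactly. Their poses are not given: they have to be found in the camera images.
- fixture: WIDE board test fixture, bolted to the bench: a black base 130 mm deep (x) by 140 mm wide (y) by 40 mm high with an aluminium-framed, clear-windowed lid on top (total 48 mm shut). Origin at the centre of the underside. Its -x side is the front, with the release tab; +x is the hinge side.
- lid (a joint): hinge of the wide fixture's lid, rad: 0 shut and latched; unlatched it springs up by itself to about 0.38 and rests there on a spring plunger; 1.92 fully open against its stop (leaning 20 deg back past upright). Axis along the fixture's y at point lid_hinge. About 1 N at the front edge moves it. Left beyond 1.3 it stays put, below that it sinks back; no snap: push it all the way to the stop.
- tab (a joint): rocking release tab of the wide fixture, rad: 0 at rest, 0.22 fully pressed (hard stop), springs back when let go. Pivots 46 mm behind the pad's middle, 34 mm above the bench. The hook frees the lid at 0.13: pad's middle 6 mm down, about 2 N. Full stroke: 10 mm, 3 N (a broad fingertip bears on the half nearer the lid as the pad tilts: 7 to 8 mm, 4 N).
- tab_top (a point): centre of the top of the wide fixture's press pad, a grey ribbed tab 30 mm wide (y) that juts about 50 mm from an upright latch hook at the middle of the front (hook top 63 mm above the bench); at rest 42 mm above the bench, 116 mm in front (-x) of the fixture's centre. Moves with the tab.
- narrow_fixture: NARROW board test fixture, bolted to the bench: a black base 130 mm deep (x) by 90 mm wide (y) by 40 mm high with an aluminium-framed, clear-windowed lid on top (total 48 mm shut). Origin at the centre of the underside. Its -x side is the front, with the release tab; +x is the hinge side. Not to be operated.
- narrow_lid (a joint): hinge of the narrow fixture's lid, rad: 0 shut and latched; springs up by itself to about 0.38 when unlatched (and rests there on a spring plunger); 1.92 fully open against its stop (leaning 20 deg back past upright). Not to be operated.
- narrow_tab (a joint): rocking release tab of the narrow fixture, rad: 0 at rest, 0.22 fully pressed, springs back when let go. Not to be operated.
- narrow_tab_top (a point): centre of the top of the narrow fixture's press pad, a grey ribbed tab 30 mm wide (y) that juts about 50 mm from an upright latch hook at the middle of the front (hook top 63 mm above the bench); at rest 42 mm above the bench, 116 mm in front (-x) of the fixture's centre. Moves with the tab. Not to be operated.
- lid_hinge (a point): middle of the wide fixture's hinge axis, 60 mm behind (+x) the fixture's centre, 44 mm above the bench. Fixed to the fixture.
- lid_edge (a point): middle of the front edge of the wide fixture's lid, at mid thickness, 124 mm from the hinge axis. Moves with the lid. The lid is a plate 8 mm thick, 136 mm wide; a steel latch keeper 24 mm wide rises 9 mm above the lid's top at the middle of this edge and juts a further 9 mm forward. Sprung up (0.38 rad) the edge is about 90 mm above the bench; fully open about 160 mm above it.
- board: orange circuit board 78 x 60 x 4 mm, parts up to 10 mm high, lying loose in the wide fixture's nest under the lid (floor of the nest 24 mm above the bench). Origin centre of the underside. Must stay put.
- narrow_board: orange circuit board 60 x 32 x 4 mm lying in the narrow fixture's nest. Origin centre of the underside. Must stay put.
- spool: bystander: solder spool, 48 mm across, 34 mm high, standing in front of the wide fixture about 62 mm to the +y side of its tab. Origin centre of the underside.
- tin: bystander: small round steel tin, 40 mm across, 36 mm high, in front of the wide fixture about 62 mm to the -y side of its tab. Origin centre of the underside.
- driver: bystander: screwdriver 190 mm long lying on the bench beyond the fixtures.
- brush: bystander: brush 170 mm long lying on the bench at the right.
- flux: bystander: white bottle 44 mm across, 85 mm high, standing at the left.
- mug: bystander: white mug 76 mm across, 85 mm high, standing at the right.
- pcb: bystander: orange circuit board 70 x 55 x 4 mm lying on a plywood panel at the left.

How it is judged:
On the way, in this order (a step that is already met when the one before it is completed fails the run):
1. the release tab of the wide fixture is pressed by the fingers while its lid is still shut (value of joint tab above 0.07 rad and value of joint lid below 0.08 rad and contact force between the fingers and fixture above 0.3 N).
2. the lid has sprung up (over 0.25 rad) (value of joint lid above 0.25 rad), for 0.1 s.
At the end, for the whole second after the job is handed in: the wide fixture's lid is open to at least 1.80 rad (stop at 1.92) and at rest, its tab is back at rest (under 0.05 rad), the narrow fixture's lid is still shut (under 0.08 rad) (value of joint lid above 1.8 rad and velocity of joint lid between -0.05 and 0.05 rad/s and value of joint tab below 0.05 rad and value of joint narrow_lid below 0.08 rad); the robot touches nothing.
It fails at once if the narrow fixture is unlatched or its tab is pressed (over 0.10 rad) (value of joint any of narrow_lid, narrow_tab above 0.1 rad).
It fails at once if a board or a bystander is lifted or shifted by more than 15 mm (distance of any of board, narrow_board, spool, tin, driver, brush, flux, mug, pcb from where it was at the start of the episode above 0.015 m).
It also fails if it takes over 42 s, if anything falls off the work surface, if the arm or the gripper's body presses on something with over 40 N, if the wrist force passes 120 N, or if a joint passes its speed limit or range.

### The arm

A 6-joint arm with a two-finger parallel gripper is mounted at the origin on the work surface. World frame = base frame: x ahead of the robot, y to its left, z up, the work surface at z = 0. Lengths are in m, angles in rad, forces in N, time in s.
With the tool pointing down it reaches from about 0.375 to 0.9 m from the base axis. Payload 3.1 kg.
Tool frame: the origin (TCP) lies between the finger pads; the fingertips stand manip.nose_length ahead of it and the grasp point (between the pads) lies 5 mm behind it (manip.nose_length is the distance from the TCP to the fingertips, in m); z points along the fingers, y is the line along which they close (so a half turn about z gives the same grasp; the last joint's range is limited). The gripper opens to 85 mm and grips with 20 to 120 N. Pads are 22 mm wide; open, the fingers measure 114 mm over their backs; the gripper's body (76 mm by 85 mm) begins 54 mm behind the grasp point. The pads swing forward as they close: fully open they stand 13 mm farther back than shut.
Start: joints at [-1.44, 0.527, 1.433, -0, 1.181, -0.178], TCP at [0.191, -0.595, 0.211] pointing down, gripper open.
Joint ranges: [-3.08, 3.08], [-0.75, 2.2], [0.22, 2.44], [-1.43, 4.57], [0, 2.65], [-2.85, 2.85]. Speed limits (rad/s): [2.79, 2.79, 3.14, 3.14, 3.14, 3.14].

### API

Orientations are given as a unit quaternion [x, y, z, w].
In Python, from station import monitor, eyes, job, manip gives the robot as it stands.
- The arm moves only by the shell command python3 -m pendant 'ROWS' [FORCE]. ROWS is JSON, a list that holds one entry, the list of rows, each a list of 7 numbers: the shift along the tool's x, y, z as a fraction of full scale, then the turn, a rotation vector about the tool's x, y, z as a fraction of full scale, then the opening, from 0 (shut) to 1 (fully open). A call has 1 to 20 rows; each row shifts and turns the commanded pose from where the row before left it, along the tool's axes as they then stand; what a row does not reach is not made up. Full scale, the value 1, is 800 mm for a shift and 0.12 rad for a turn. A row lasts 1/10 s, in which the tool goes at most 50 mm and 8.59 degrees, less where a joint would pass 70% of its speed; a pose out of reach is approached as far as the arm can. A call with a number of a shift or a turn outside -1 to 1 is refused whole. A call with a gripper value outside its range is refused whole. The fingers move at their own pace and stop on an object; FORCE is the grip in N (left out, the last holds). Time passes only in rows, so rows that do not move let the fingers close. It gives the time, the measured TCP pose, the force, the opening and the grip force at its end, in the units of the state.
- monitor.sense(): the state, without advancing time (a new reading comes with each control period).
- eyes.snapshot(name): name is "side" or "top"; returns a dict with "pixels" (480x640x3 uint8, red, green, blue), "depth" (480x640 float32, m along the optical axis (not along the pixel's ray), 0 where there is no reading), "intrinsics" (3x3 intrinsics, pixels), "eye" and "attitude" of the camera in the world. Camera axes: x right, y down, z forward; pixel columns grow to the right and rows downward; lengths in m; the calibration is good to about 2 mm. A picture is of the moment at which its call begins.
- job.sign_off(): hands the job in; it is judged then, once.
The state is a dict: "t": time; "q": joint angles; "qd": joint speeds; "tau": joint torques, N m; "tcp_pos": TCP position; "tool_rot": TCP orientation; "force": force on the tool from outside, world axes, zero at the start; "ft_torque": the same for the moment, N m; "finger_gap": opening from 0.0 (shut) to 1.0 (fully open); "gripper_force": force on a finger pad.
Only numpy, scipy, OpenCV 4.12 (cv2) and the standard library are available. Lean on these libraries where they do the work, as an engineer would, in place of code of your own. Each camera call takes 0.05 s, during which the arm holds its last target. There are 200 camera calls.

## Working session

There is one attempt and no reset: what is moved stays moved. The work goes in short steps, Python scripts to look and compute and a shell command to move; the robot and the scene stay as the last step left them, time stands still between calls to the robot, and variables do not carry over. Pictures are saved under pics/ and viewed, at most 10 in all, crops included, and the job is handed in when it is done.

```bash
mkdir -p pics
cat > h.py <<'E'
import numpy as np,cv2
from station import monitor,eyes,job,manip
from scipy.spatial.transform import Rotation as R
def snap(n):
    s=eyes.snapshot(n); s['K']=np.array(s['intrinsics']); a=np.array(s['attitude'])
    s['R']=R.from_quat(a).as_matrix() if a.size==4 else a.reshape(3,3)
    return s
def cloud(s):
    v,u=np.mgrid[:480,:640]; d=s['depth']; K=s['K']
    c=np.stack([(u-K[0,2])/K[0,0]*d,(v-K[1,2])/K[1,1]*d,d],-1)
    return c@s['R'].T+np.array(s['eye'])
def save(s,f): cv2.imwrite('pics/'+f,s['pixels'][...,::-1])
E
python3 - <<'E'
from h import *
for n in('top','side'):
    s=snap(n);save(s,n+'0.png');print(n,s['eye'],s['R'].round(3).tolist(),s['K'].tolist())
st=monitor.sense();print(st['t'],st['tcp_pos'],st['tool_rot'],st['force'],manip.nose_length)
E
```

```text
top [0.370665   0.03028456 1.16210135] [[0.025, -0.98, 0.196], [-1.0, -0.023, 0.01], [-0.005, -0.197, -0.98]] [[550.134922734725, 0.0, 313.0278090831916], [0.0, 550.134922734725, 238.19202129996089], [0.0, 0.0, 1.0]]
side [ 0.39468205 -0.8468676   0.71624594] [[0.976, -0.129, 0.173], [-0.216, -0.579, 0.786], [-0.001, -0.805, -0.593]] [[526.4619904187043, 0.0, 316.35633340512993], [0.0, 526.4619904187043, 233.87577505728171], [0.0, 0.0, 1.0]]
0.1 [ 0.19045157 -0.59454011  0.20974309] [ 9.88028992e-01  1.54265142e-01  1.26480129e-05 -9.88107092e-04] [ 0.20783314 -0.08983766  0.51213436] 0.014
```

View pics/top0.png

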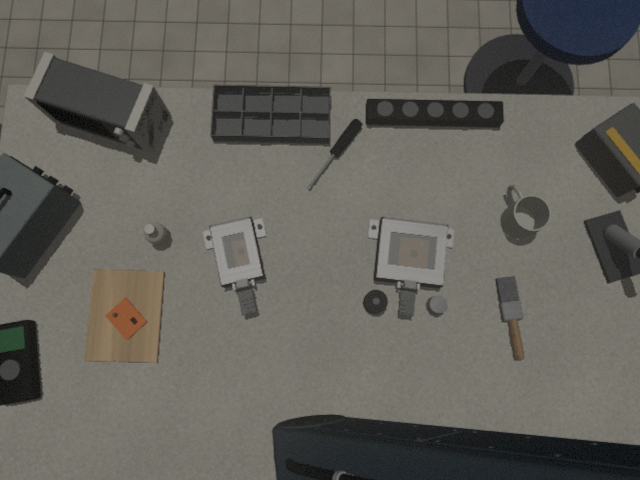

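View pics/side0.png

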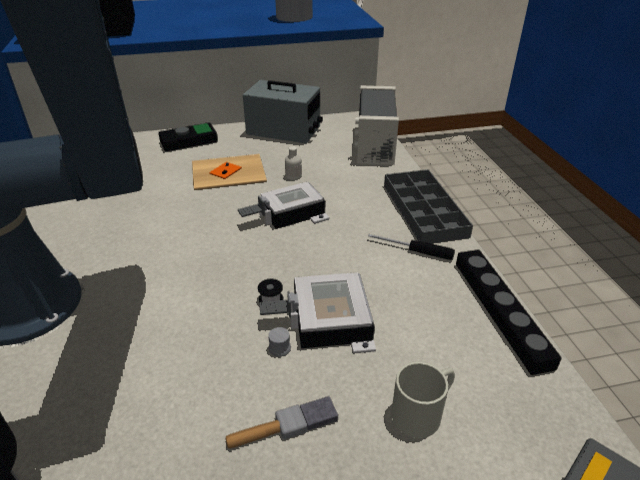

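The top view shows the wide fixture with its lid centred near (412,252) and its tab near (407,302). The spool is at (375,302) and the tin at (437,305). The narrow fixture is at (238,250).

Run:
```python
from h import *
s=snap('top');P=cloud(s);g=cv2.cvtColor(s['pixels'],cv2.COLOR_RGB2GRAY)
def px(u,v,z):
    r=s['R']@np.array([(u-s['K'][0,2])/s['K'][0,0],(v-s['K'][1,2])/s['K'][1,1],1]);e=np.array(s['eye']);return e+r*(z-e[2])/r[2]
roi=np.zeros(g.shape,bool);roi[205:330,360:460]=1
Z=P[...,2]
m=roi&(Z>.043)&(Z<.056)&(g>120)
m=cv2.morphologyEx(m.astype(np.uint8),cv2.MORPH_OPEN,np.ones((3,3)))
c=max(cv2.findContours(m,0,2)[0],key=cv2.contourArea)[:,0]
W=np.array([px(u,v,.048)[:2] for u,v in c],np.float32)
print('lid',cv2.minAreaRect(W*1000), np.median(Z[m>0]))
# tab / spool / tin
for n,(a,b,cc,d) in dict(tab=(288,320,396,418),spool=(285,320,360,392),tin=(290,320,426,450)).items():
    q=P[a:b,cc:d].reshape(-1,3);q=q[q[:,2]>.022]
    print(n,len(q),q.mean(0).round(4),q.min(0).round(3),q.max(0).round(3),cv2.minAreaRect((q[:,:2]*1000).astype(np.float32)))
cv2.imwrite('pics/crop.png',cv2.resize(s['pixels'][200:330,350:470,::-1],None,fx=4.5,fy=4.5,interpolation=2))
```

```text
lid ((571.82275390625, -162.58428955078125), (135.36016845703125, 123.31414031982422), 84.43566131591797) 0.04829099389434388
tab 432 [ 0.4683 -0.1506  0.0533] [ 0.371 -0.174  0.022] [0.498 0.03  1.162] ((440.2508544921875, -68.93521118164062), (64.4219741821289, 233.6595458984375), 19.629152297973633)
spool 436 [ 0.4677 -0.0889  0.0418] [ 0.371 -0.112  0.027] [0.492 0.03  1.162] ((435.4735412597656, -33.970619201660156), (46.48402786254883, 176.5070037841797), 30.491512298583984)
tin 276 [ 0.4641 -0.2139  0.0434] [ 0.371 -0.234  0.022] [0.482 0.03  1.162] ((429.1918640136719, -99.39724731445312), (35.53506088256836, 282.3266906738281), 17.11638641357422)
```

View pics/crop.png

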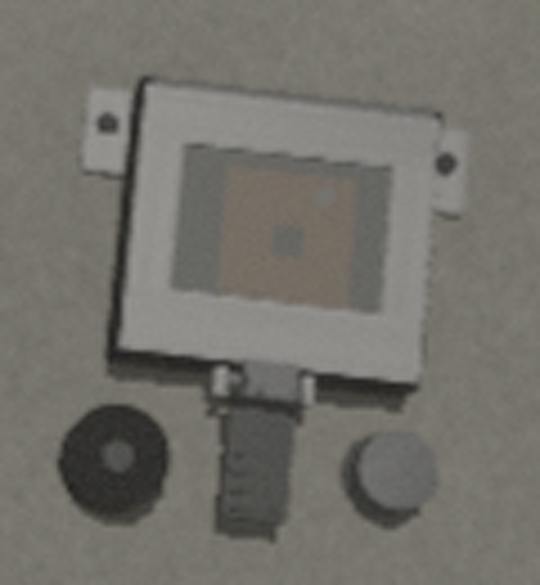

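The fixture's yaw is about -5.6°, its centre about (0.574, -0.163), and the tab pad about (0.459, -0.151). I'll turn the tool to match the yaw, close the fingers and move above the pad.

```bash
cat >> h.py <<'E'
YAW=np.radians(-5.6);C=np.array([.574,-.1628,0])
FX=R.from_euler('z',YAW)
def fr(tilt): # tool x along fixture x, z down tilted forward by tilt deg
    return FX*R.from_euler('x',np.pi)*R.from_euler('y',np.radians(tilt))
def plan(tip,tilt):
    """tip: desired fingertip in fixture frame; prints turn (tool axes, units) and shift after the turn (units), row counts"""
    st=monitor.sense();r0=R.from_quat(st['tool_rot']);r1=fr(tilt)
    t=(C+FX.apply(tip))-r1.apply([0,0,manip.nose_length])
    turn=(r0.inv()*r1).as_rotvec()/.12; d=r1.inv().apply(t-np.array(st['tcp_pos']))/.8
    print('t',st['t'],'turn',turn.round(2),'shift',d.round(4),'mm',np.linalg.norm(d)*800,'F',np.round(st['force'],1))
    print(' tip now (fixture)',FX.inv().apply(np.array(st['tcp_pos'])+r0.apply([0,0,manip.nose_length])-C).round(4),'z axis',FX.inv().apply(r0.apply([0,0,1])).round(2))
E
python3 -c "
from h import *
print(fr(30).apply([0,0,1]))
plan([-.122,0,.09],0)"
```

```text
[ 0.4976137  -0.04879145 -0.8660254 ]
t 0.15 turn [-0.01  0.    3.4 ] shift [ 0.2719 -0.584   0.1323] mm 526.1494583510619 F [ 0.4  0.2 -0.1]
 tip now (fixture) [-0.3395 -0.4672  0.1959] z axis [-0.  0. -1.]
```

```bash
python3 -m pendant '[[[0,0,0,0,0,0.85,0],[0,0,0,0,0,0.85,0],[0,0,0,0,0,0.85,0],[0,0,0,0,0,0.85,0],[0.0227,-0.0487,0.005,0,0,0,0],[0.0227,-0.0487,0.005,0,0,0,0],[0.0227,-0.0487,0.005,0,0,0,0],[0.0227,-0.0487,0.005,0,0,0,0],[0.0227,-0.0487,0.005,0,0,0,0],[0.0227,-0.0487,0.005,0,0,0,0],[0.0227,-0.0487,0.005,0,0,0,0],[0.0227,-0.0487,0.005,0,0,0,0],[0.0227,-0.0487,0.005,0,0,0,0],[0.0227,-0.0487,0.005,0,0,0,0],[0.0227,-0.0487,0.005,0,0,0,0],[0.0227,-0.0487,0.005,0,0,0,0],[0,0,0,0,0,0,0],[0,0,0,0,0,0,0]]]'
python3 - <<'E'
from h import *
plan([-.122,0,.06],0)
print(monitor.sense()['finger_gap'])
s=snap('side');cv2.imwrite('pics/s1.png',cv2.resize(s['pixels'][130:400,180:450,::-1],None,fx=2,fy=2))
E
```

```text
t: 1.95
tcp_pos: [0.4534, -0.1505, 0.1624]
tool_rot: [0.999, -0.048, -0.0, 0.0]
force: [0.1, -0.6, -0.2]
finger_gap: 0.001
gripper_force: 0.0
t 1.95 turn [0.   0.01 0.02] shift [-0.0009  0.0006  0.1105] mm 88.41423758418462 F [ 0.1 -0.6 -0.2]
 tip now (fixture) [-0.1212  0.0005  0.1484] z axis [-0. -0. -1.]
0.0012381214093972425
```

View pics/s1.png

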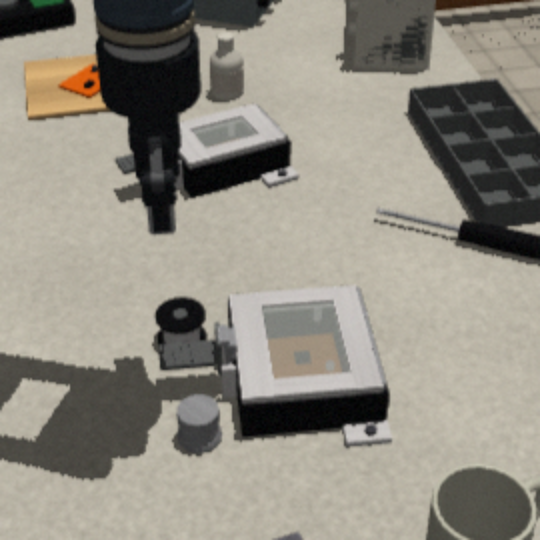

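The closed fingers stand over the tab (crop pixel 160,225), about 105 mm above the pad. I'll descend to just above it, then press slowly.

```bash
python3 -m pendant '[[[0,0,0.043,0,0,0,0],[0,0,0.043,0,0,0,0],[0,0,0.043,0,0,0,0],[0,0,0,0,0,0,0],[0,0,0.003,0,0,0,0],[0,0,0.003,0,0,0,0],[0,0,0.003,0,0,0,0],[0,0,0.002,0,0,0,0],[0,0,0,0,0,0,0],[0,0,0,0,0,0,0]]]'
python3 - <<'E'
from h import *
plan([-.122,0,.2],0)
s=snap('side');cv2.imwrite('pics/s2.png',cv2.resize(s['pixels'][130:400,180:450,::-1],None,fx=2,fy=2))
E
```

```text
t: 3.0
tcp_pos: [0.4535, -0.1514, 0.0511]
tool_rot: [0.999, -0.049, 0.0, 0.0]
force: [-0.9, 0.1, 0.0]
finger_gap: 0.001
gripper_force: 0.0
t 3.0 turn [ 0.   -0.01 -0.  ] shift [-0.0012 -0.0005 -0.2037] mm 162.94673509752528 F [-0.9  0.1  0. ]
 tip now (fixture) [-0.121  -0.0004  0.0371] z axis [ 0. -0. -1.]
```

View pics/s2.png

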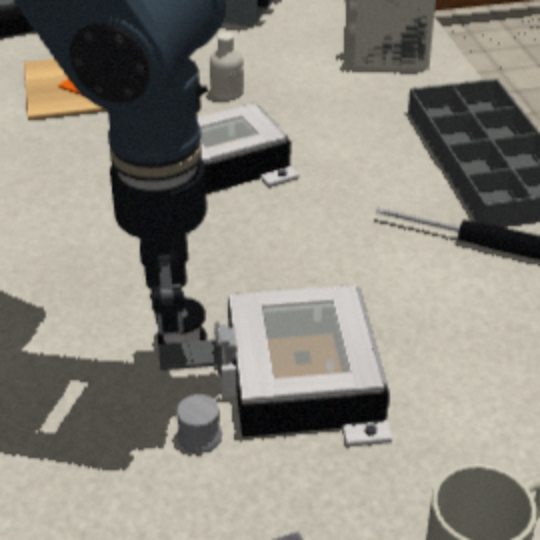

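The fingertips are at the pad and the lid is still shut, but no vertical force shows yet. I'll press further in small steps.

```bash
python3 -m pendant '[[[0,0,0.003,0,0,0,0],[0,0,0.003,0,0,0,0],[0,0,0,0,0,0,0]]]' ; python3 -m pendant '[[[0,0,0.003,0,0,0,0],[0,0,0.002,0,0,0,0],[0,0,0,0,0,0,0],[0,0,0,0,0,0,0]]]'
python3 - <<'E'
from h import *
plan([-.122,0,.2],0)
s=snap('side');cv2.imwrite('pics/s3.png',cv2.resize(s['pixels'][130:400,180:450,::-1],None,fx=2,fy=2))
E
```

```text
t: 3.35
tcp_pos: [0.453, -0.1511, 0.0454]
tool_rot: [0.999, -0.049, -0.0, -0.0]
force: [0.1, 0.1, -0.1]
finger_gap: -0.0
gripper_force: 0.0
t: 3.75
tcp_pos: [0.4532, -0.1513, 0.0417]
tool_rot: [0.999, -0.049, -0.0, -0.0]
force: [-0.4, -0.6, -0.3]
finger_gap: -0.001
gripper_force: 0.0
t 3.75 turn [-0.  0. -0.] shift [-0.0009 -0.0004 -0.2154] mm 172.28772202840966 F [-0.4 -0.6 -0.3]
 tip now (fixture) [-0.1213 -0.0003  0.0277] z axis [-0.  0. -1.]
```

View pics/s3.png

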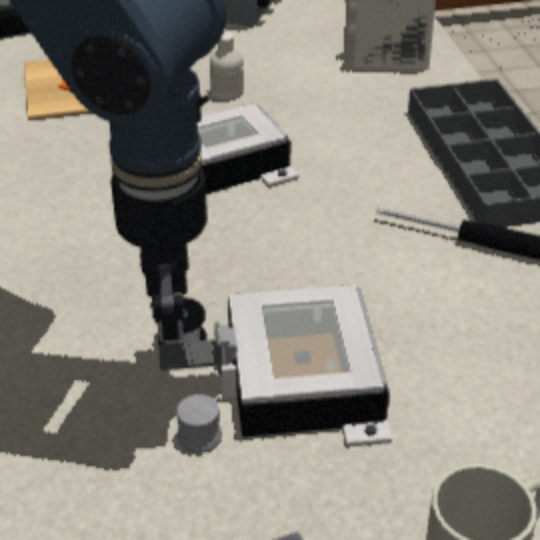

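Run:
```python
from h import *
s=snap('side');P=cloud(s)
Q=FX.inv().apply((P-C).reshape(-1,3)).reshape(P.shape)
# pixels near tool column
for v in range(270,322,3):
    print(v,' '.join('%d,%d,%d'%tuple((Q[v,u]*1000).round()) for u in range(256,296,5)))
cv2.imwrite('pics/s4.png',cv2.resize(s['pixels'][255:345,240:330,::-1],None,fx=6,fy=6,interpolation=2))
```

```text
270 -132,-7,136 -123,-43,165 -115,-36,159 -107,-16,141 -96,147,2 -85,146,2 -75,143,3 -65,142,4
273 -133,-15,136 -124,-48,163 -116,-23,141 -107,-16,134 -96,138,1 -86,140,-1 -75,138,0 -65,130,5
276 -133,-17,131 -124,-52,160 -116,-43,152 -108,-16,128 -97,127,3 -86,127,2 -76,129,-1 -66,125,1
279 -132,-54,156 -124,-56,157 -116,-57,157 -108,80,37 -98,81,35 -87,117,3 -77,116,2 -67,115,2
282 -132,-60,155 -125,-60,155 -117,-62,156 -109,-59,152 -98,72,35 -89,70,36 -78,108,2 -68,104,3
285 -138,105,3 -125,-62,150 -117,-57,145 -109,-54,141 -99,62,37 -89,61,37 -78,98,2 -68,96,2
288 -139,97,2 -126,-43,127 -118,-31,115 -109,-40,122 -99,52,38 -90,51,38 -79,89,2 -69,92,-1
291 -139,87,3 -127,-15,94 -118,-14,92 -109,46,37 -100,47,35 -90,79,5 -79,82,1 -70,82,0
294 -139,81,0 -127,-14,87 -119,-12,83 -110,-7,78 -100,39,34 -90,69,6 -80,72,2 -74,5,63
297 -139,70,2 -128,-8,74 -119,-11,75 -110,-8,72 -101,47,19 -91,63,3 -81,62,3 -75,-5,65
300 -140,63,1 -128,-7,66 -120,-7,64 -111,42,17 -102,12,45 -92,12,43 -83,12,43 -75,-11,63
303 -140,52,3 -129,7,45 -120,6,45 -111,4,46 -102,5,44 -93,4,44 -84,2,44 -74,17,29
306 -140,45,2 -130,3,41 -120,-3,46 -111,-4,46 -102,-5,46 -93,-3,43 -84,-6,44 -74,17,21
309 -140,39,-1 -130,-6,43 -121,-8,44 -112,-10,45 -103,-9,42 -94,-12,44 -85,-14,45 -74,16,14
312 -141,28,2 -130,-16,45 -121,-15,42 -112,-17,44 -103,-16,41 -94,-16,41 -85,-16,40 -75,19,4
315 -141,22,1 -131,18,3 -122,18,2 -113,16,3 -103,17,1 -94,17,0 -85,13,3 -77,-23,38
318 -141,12,3 -132,12,2 -122,10,3 -113,10,1 -104,10,0 -94,8,1 -85,6,2 -77,-24,31
321 -112,-698,716 -132,5,1 -123,1,3 -113,2,2 -104,1,1 -95,-1,2 -86,-3,3 -77,-23,23
```

View pics/s4.png

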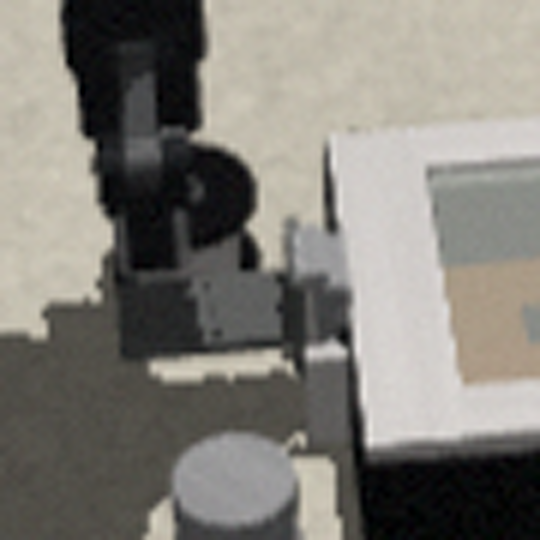

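The depth cloud still shows the pad at rest (z≈44 mm). The visible finger end is above it, at about z≈55–60 mm, so the tips are higher than computed. I'll keep descending in small steps and watch force and depth.

```bash
python3 -m pendant '[[[0,0,0.004,0,0,0,0],[0,0,0.004,0,0,0,0],[0,0,0,0,0,0,0],[0,0,0,0,0,0,0]]]'
python3 - <<'E'
from h import *
s=snap('side');P=cloud(s)
Q=FX.inv().apply((P-C).reshape(-1,3)).reshape(P.shape)
for v in range(288,316,2):
    print(v,' '.join('%d,%d,%d'%tuple((Q[v,u]*1000).round()) for u in range(256,276,4)))
print(monitor.sense()['force'])
E
```

```text
t: 4.25
tcp_pos: [0.4531, -0.1512, 0.0352]
tool_rot: [0.999, -0.049, -0.0, -0.0]
force: [-0.2, -0.8, -0.1]
finger_gap: 0.001
gripper_force: 0.0
288 -139,96,2 -127,-61,143 -121,-62,143 -114,-59,140 -108,-28,111
290 -139,92,1 -127,-51,129 -121,-47,125 -114,-47,124 -107,50,35
292 -139,87,0 -128,-29,105 -122,-30,105 -115,-12,88 -108,41,38
294 -139,80,1 -129,-6,79 -122,-14,85 -115,-14,85 -108,36,38
296 -139,74,1 -129,-6,75 -122,-15,82 -115,-11,77 -108,44,25
298 -140,69,0 -130,-8,71 -123,-15,77 -116,-13,74 -108,42,23
300 -140,62,1 -130,-8,66 -123,-12,70 -116,-15,72 -109,42,17
302 -140,55,3 -130,-7,61 -123,-14,67 -116,-7,59 -109,8,44
304 -140,52,0 -131,7,42 -124,3,45 -117,2,46 -109,5,42
306 -140,43,4 -131,1,44 -124,-2,46 -117,-1,43 -110,-2,44
308 -140,40,2 -131,-5,44 -124,-5,44 -117,-6,44 -110,-6,43
310 -140,33,3 -132,-10,44 -124,-9,42 -117,-12,45 -110,-11,42
312 -141,28,3 -132,-14,43 -125,-14,42 -118,-15,43 -110,-17,43
314 -141,24,1 -132,-14,38 -125,-16,39 -118,22,1 -111,19,2
[-0.67993409 -0.56540714 -0.11088245]
```

```bash
python3 -m pendant '[[[0,0,0.005,0,0,0,0],[0,0,0.005,0,0,0,0],[0,0,0,0,0,0,0],[0,0,0,0,0,0,0]]]'
python3 - <<'E'
from h import *
s=snap('side');P=cloud(s)
Q=FX.inv().apply((P-C).reshape(-1,3)).reshape(P.shape)
for v in range(292,316,2):
    print(v,' '.join('%d,%d,%d'%tuple((Q[v,u]*1000).round()) for u in range(256,276,4)))
s=snap('top');P=cloud(s);Q=FX.inv().apply((P-C).reshape(-1,3)).reshape(P.shape)
print(Q[280:325:4,408].round(3))
cv2.imwrite('pics/t5.png',cv2.resize(s['pixels'][200:350,330:480,::-1],None,fx=4,fy=4,interpolation=2))
E
```

```text
t: 4.7
tcp_pos: [0.4531, -0.1512, 0.0272]
tool_rot: [0.999, -0.049, -0.0, -0.0]
force: [0.9, -0.3, -0.3]
finger_gap: 0.002
gripper_force: 0.0
292 -139,87,-1 -128,-60,133 -121,-59,132 -115,-54,127 -108,-28,102
294 -139,80,1 -128,-47,117 -122,-46,115 -115,-41,110 -108,38,36
296 -139,74,1 -129,-36,102 -122,-11,79 -115,-11,77 -108,44,25
298 -139,65,4 -130,-6,70 -123,-15,77 -116,-15,76 -108,44,21
300 -140,61,2 -130,-5,64 -123,-15,72 -116,-15,72 -109,45,14
302 -140,58,0 -130,-9,63 -123,-12,65 -116,-11,63 -109,7,45
304 -140,51,2 -131,-8,57 -123,-15,63 -116,-14,61 -109,3,44
306 -140,44,3 -131,-2,46 -124,-6,49 -117,-1,43 -110,-1,42
308 -140,40,2 -131,-4,44 -124,-6,44 -117,-8,45 -110,-8,44
310 -140,32,4 -132,-10,44 -124,-12,45 -117,-13,45 -110,-12,43
312 -141,29,2 -132,-15,44 -125,-16,44 -118,-17,44 -110,-17,44
314 -141,21,4 -132,-18,42 -125,-17,40 -118,21,1 -111,20,2
[[-0.168  0.116  0.788]
 [-0.171  0.115  0.788]
 [-0.174  0.115  0.79 ]
 [-0.176  0.115  0.79 ]
 [-0.179  0.115  0.79 ]
 [-0.182  0.115  0.791]
 [-0.184  0.114  0.79 ]
 [-0.187  0.114  0.79 ]
 [-0.19   0.114  0.789]
 [-0.192  0.114  0.789]
 [-0.195  0.113  0.789]
 [-0.198  0.113  0.787]]
```

View pics/t5.png

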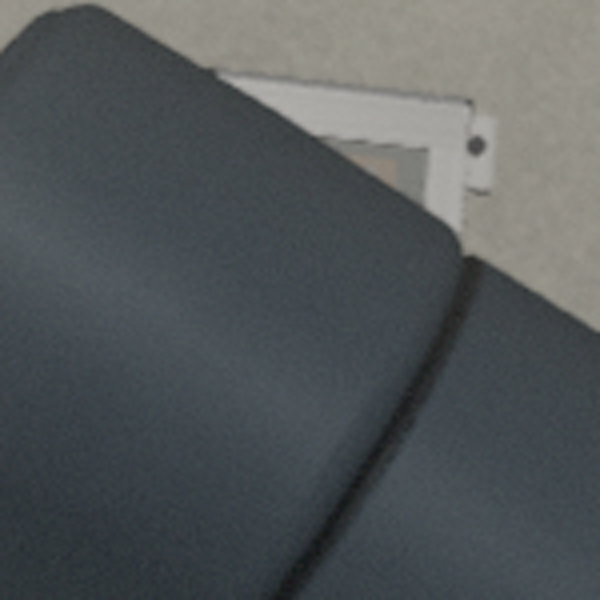

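```bash
python3 -m pendant '[[[0,0,0.003,0,0,0,0],[0,0,0.003,0,0,0,0],[0,0,0,0,0,0,0],[0,0,0,0,0,0,0]]]'
python3 - <<'E'
from h import *
s=snap('side');P=cloud(s)
Q=FX.inv().apply((P-C).reshape(-1,3)).reshape(P.shape)
for v in range(288,318,2):
    print(v,' '.join('%d,%d,%d'%tuple((Q[v,u]*1000).round()) for u in range(256,284,4)))
m=(Q[...,0]>-.06)&(Q[...,0]<.05)&(abs(Q[...,1])<.06)&(Q[...,2]>.03)&(Q[...,2]<.1)
print('lid z',np.percentile(Q[m][:,2],[5,50,95]).round(3))
print(monitor.sense()['q'],monitor.sense()['tau'])
E
```

```text
t: 5.2
tcp_pos: [0.4532, -0.1513, 0.0225]
tool_rot: [0.999, -0.049, -0.0, -0.0]
force: [0.4, -0.1, -1.4]
finger_gap: 0.001
gripper_force: 0.0
288 -139,97,1 -127,-59,141 -121,-57,138 -114,-57,138 -108,-57,137 -99,55,36 -92,55,34
290 -134,-56,135 -127,-59,137 -121,-60,137 -114,-59,135 -108,-58,134 -100,49,36 -92,47,36
292 -134,-58,132 -127,-63,136 -121,-62,135 -115,-60,132 -108,45,35 -100,43,36 -92,45,33
294 -139,79,2 -128,-62,131 -121,-60,128 -115,-57,125 -108,-29,98 -100,41,33 -92,70,5
296 -139,75,0 -128,-46,112 -122,-46,111 -115,-43,107 -108,44,25 -101,47,21 -92,64,5
298 -140,71,-1 -129,-33,95 -123,-13,76 -116,-14,75 -108,44,20 -101,45,18 -93,56,7
300 -140,63,1 -130,-8,67 -123,-14,72 -116,-13,70 -109,43,16 -101,13,44 -94,14,42
302 -140,55,3 -130,-6,60 -123,-15,68 -116,-13,65 -109,9,43 -102,7,44 -95,6,44
304 -140,49,3 -131,-8,57 -123,-16,63 -116,-15,62 -109,4,43 -102,1,45 -95,0,45
306 -140,45,2 -131,-7,51 -124,-14,57 -117,-15,57 -110,-4,46 -102,-1,42 -95,-5,45
308 -140,41,1 -131,-5,44 -124,-7,45 -117,-7,45 -110,-8,45 -103,-6,42 -96,-9,43
310 -140,33,3 -132,-9,43 -124,-11,44 -117,-11,44 -110,-11,42 -103,-14,44 -96,-13,43
312 -140,27,4 -132,-16,45 -125,-13,41 -118,-15,43 -110,-15,42 -103,-18,43 -96,-18,43
314 -141,23,3 -132,-16,40 -125,-17,40 -118,20,3 -111,21,1 -103,16,5 -96,17,2
316 -141,16,4 -133,18,1 -126,15,3 -118,14,4 -111,16,1 -103,12,3 -96,11,4
lid z [0.046 0.049 0.052]
[-5.56606914e-01  6.69006196e-01  1.94120064e+00  1.07356250e-05
  5.31535741e-01  1.11237595e+00] [-2.52128455e-03 -3.80451715e+01 -5.57843596e+00 -1.08161407e-04
  2.38013876e-03  6.70418132e-06]
```

```bash
cat > look.py <<'E'
from h import *
s=snap('side');P=cloud(s)
Q=FX.inv().apply((P-C).reshape(-1,3)).reshape(P.shape)
for v in range(298,318,2):
    print(v,' '.join('%d,%d,%d'%tuple((Q[v,u]*1000).round()) for u in range(260,284,4)))
m=(Q[...,0]>-.06)&(Q[...,0]<.05)&(abs(Q[...,1])<.06)&(Q[...,2]>.03)&(Q[...,2]<.12)
print('lid z',np.percentile(Q[m][:,2],[5,50,95]).round(3))
E
python3 -m pendant '[[[0,0,0.003,0,0,0,0],[0,0,0.003,0,0,0,0],[0,0,0,0,0,0,0],[0,0,0,0,0,0,0]]]'; python3 look.py
```

```text
t: 5.65
tcp_pos: [0.4531, -0.1513, 0.0177]
tool_rot: [0.999, -0.049, -0.0, -0.0]
force: [-0.6, 0.4, 1.2]
finger_gap: -0.001
gripper_force: 0.6
298 -129,-49,110 -122,-47,107 -115,-45,104 -108,42,23 -101,45,19 -93,58,5
300 -129,-34,91 -123,-12,70 -116,-13,69 -109,44,15 -101,51,8 -93,50,8
302 -130,-6,60 -123,-14,67 -116,-14,65 -109,11,41 -102,12,39 -94,10,41
304 -131,-8,57 -124,-14,62 -116,-12,59 -109,7,40 -102,4,42 -95,2,43
306 -131,-7,51 -124,-15,58 -117,-13,55 -110,2,40 -102,1,40 -95,-1,41
308 -131,-7,46 -124,-14,52 -117,-13,50 -110,-3,40 -103,-7,43 -96,-8,43
310 -132,-3,37 -125,-6,39 -117,-8,40 -110,-12,43 -103,-10,41 -96,-11,41
312 -132,-13,42 -125,-10,38 -118,-12,39 -110,-15,41 -103,-12,38 -96,-17,42
314 -132,-14,38 -125,-15,38 -118,-14,37 -111,-17,38 -104,-16,37 -96,17,3
316 -132,-16,35 -125,-16,34 -118,16,2 -111,17,-1 -103,12,3 -96,12,2
lid z [0.046 0.049 0.052]
```

Contact: the pad has dropped from 44 to 39 mm. The real tip is about 35 mm higher than the reported TCP implies. I'll continue the press.

```bash
python3 -m pendant '[[[0,0,0.002,0,0,0,0],[0,0,0.002,0,0,0,0],[0,0,0.001,0,0,0,0],[0,0,0,0,0,0,0],[0,0,0,0,0,0,0],[0,0,0,0,0,0,0]]]'; python3 look.py
```

```text
t: 6.3
tcp_pos: [0.453, -0.1512, 0.0138]
tool_rot: [0.999, -0.049, -0.0, -0.0]
force: [-3.0, -1.4, 2.0]
finger_gap: -0.002
gripper_force: 1.3
298 -128,-62,122 -122,-58,118 -115,-56,115 -109,-28,88 -101,46,18 -93,54,9
300 -129,-46,103 -122,-42,98 -116,-33,88 -109,-38,93 -101,46,12 -93,52,6
302 -130,-31,84 -123,-13,66 -116,-15,67 -109,42,11 -101,49,4 -94,11,39
304 -131,-7,56 -123,-14,62 -116,-13,60 -109,12,36 -102,7,40 -95,6,39
306 -131,-7,51 -124,-14,57 -117,-14,56 -110,4,38 -102,3,38 -95,-1,41
308 -131,-5,44 -124,-13,51 -117,-14,52 -110,-7,43 -103,-1,37 -95,-5,40
310 -132,-4,38 -124,-12,46 -117,-12,45 -110,-5,36 -103,-8,39 -96,-9,39
312 -132,-4,34 -125,-7,36 -118,-9,37 -110,-12,38 -103,-13,39 -96,-16,41
314 -132,-10,34 -125,-11,35 -118,-13,35 -111,-16,38 -104,-17,38 -96,-16,36
316 -132,-13,32 -125,-17,35 -118,-15,32 -111,-16,33 -103,15,1 -96,13,2
lid z [0.041 0.072 0.095]
```

The lid has sprung up (depth points on it now reach 95 mm). I'll retract up and away, then tilt the tool forward.

```bash
python3 -m pendant '[[[0,0,-0.01,0,0,0,0],[-0.02,0,-0.045,0,0,0,0],[-0.02,0,-0.045,0,0,0,0],[-0.02,-0.02,-0.045,0,0,0,0],[0,-0.02,-0.03,0,0,0,0],[0,0,0,0,0.97,0,0],[0,0,0,0,0.97,0,0],[0,0,0,0,0.97,0,0],[0,0,0,0,0.97,0,0],[0,0,0,0,0.97,0,0],[0,0,0,0,0.97,0,0],[0,0,0,0,0,0,0],[0,0,0,0,0,0,0]]]'
python3 - <<'E'
from h import *
plan([-.12,.032,.10],40)
print(monitor.sense()['q'].round(2) if hasattr(monitor.sense()['q'],'round') else monitor.sense()['q'])
s=snap('side');P=cloud(s)
Q=FX.inv().apply((P-C).reshape(-1,3)).reshape(P.shape)
np.save('q.npy',Q)
cv2.imwrite('pics/s6.png',cv2.resize(s['pixels'][150:350,200:400,::-1],None,fx=3,fy=3))
E
```

```text
t: 7.65
tcp_pos: [0.4157, -0.0995, 0.1527]
tool_rot: [0.974, -0.039, 0.222, -0.017]
force: [0.2, 0.1, -0.3]
finger_gap: 0.001
gripper_force: 0.0
t 7.65 turn [-0.49  2.1  -0.03] shift [-0.0005  0.0195  0.0681] mm 56.6295094236555 F [ 0.2  0.1 -0.3]
 tip now (fixture) [-0.1577  0.0484  0.1401] z axis [ 0.43  0.06 -0.9 ]
[-0.74  0.31  2.31  1.03  0.36 -0.04]
```

View pics/s6.png

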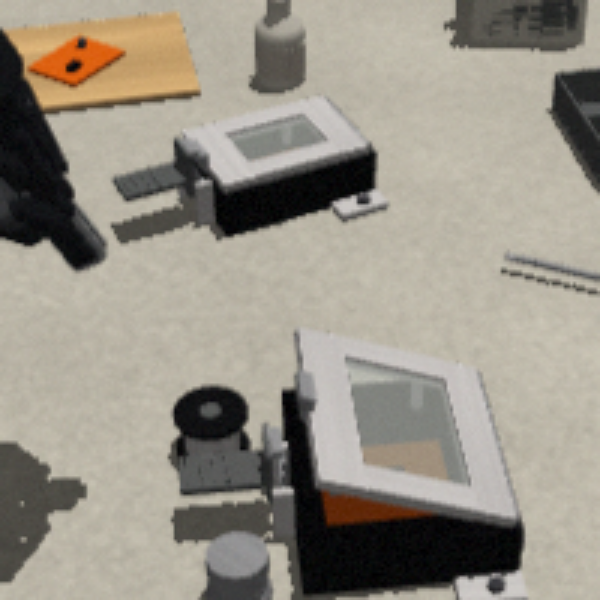

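The lid is sprung open at about 0.38 rad. The fingers are at upper left, with the tip near crop (90,262). The wrist only reached about 26° of tilt this close in. I'll compare the seen tip with the computed one.

Run:
```python
from h import *
Q=np.load('q.npy')
for v in range(218,246,3): print(v,' '.join('%d,%d,%d'%tuple((Q[v,u]*1000).round()) for u in range(212,240,4)))
m=(Q[...,0]>-.08)&(Q[...,0]<.05)&(abs(Q[...,1])<.07)&(Q[...,2]>.05)&(Q[...,2]<.12)
L=Q[m];print('lid top edge',L[L[:,2]>np.percentile(L[:,2],90)].mean(0),L[:,0].min(),L[:,2].max())
```

```text
218 -193,-4,246 -189,11,235 -184,29,223 -179,38,216 -198,355,0 -189,353,1 -179,349,3
221 -194,-8,244 -189,2,236 -184,17,225 -179,33,214 -174,49,202 -188,340,1 -179,335,4
224 -195,-6,236 -189,-2,233 -184,10,224 -180,38,204 -174,41,201 -188,326,2 -179,323,4
227 -197,13,217 -191,10,219 -186,29,205 -180,32,202 -174,39,197 -168,46,191 -179,311,4
230 -198,13,212 -225,308,1 -187,31,197 -181,30,197 -174,34,194 -168,41,188 -179,303,0
233 -234,296,2 -224,296,1 -188,30,192 -181,31,191 -175,31,190 -169,38,184 -179,290,2
236 -233,282,4 -224,285,0 -215,283,1 -182,31,184 -175,34,182 -169,39,177 -179,277,3
239 -232,270,4 -224,271,2 -215,272,1 -183,40,172 -177,44,168 -188,265,4 -179,265,3
242 -232,263,1 -223,260,2 -215,261,1 -206,261,0 -196,256,3 -188,254,4 -179,253,3
245 -231,246,5 -223,251,1 -214,248,2 -205,248,2 -196,243,4 -187,243,3 -179,243,3
lid top edge [-0.05097092 -0.00717699  0.096622  ] -0.0799965569880753 0.10882825756007841
```

The offset runs along the tool axis: with the fingers shut, the tips are about 22 mm behind the TCP. I'll correct the model and plan the approach under the lid edge.

```bash
sed -i 's/manip.nose_length\]/NL]/g; s/^YAW=/NL=-.022\nYAW=/' h.py; python3 -c "
from h import *
plan([-.115,.038,.105],32)"
```

```text
t 7.7 turn [-0.49  0.93  0.01] shift [0.0197 0.0119 0.1102] mm 90.07303253699813 F [-0.2  0.2 -0.1]
 tip now (fixture) [-0.1729  0.0463  0.1726] z axis [ 0.43  0.06 -0.9 ]
```

```bash
python3 -m pendant '[[[0.007,0.004,0.037,0,0,0,0],[0.007,0.004,0.037,0,0,0,0],[0.007,0.004,0.037,0,0,0,0],[0,0,0,-0.49,0.93,0,0],[0,0,0,0,0,0,0],[0,0,0,0,0,0,0]]]'; python3 -c "
from h import *
plan([-.115,.038,.105],32)
plan([-.0615,.038,.0645],32)
plan([-.0615,.038,.0645],40)
print(monitor.sense()['q'])"
```

```text
t: 8.3
tcp_pos: [0.4702, -0.0994, 0.0786]
tool_rot: [0.97, -0.039, 0.24, -0.022]
force: [0.1, -0.0, 0.2]
finger_gap: -0.003
gripper_force: 0.0
t 8.3 turn [-0.59  0.64 -0.02] shift [ 0.0116  0.0187 -0.0042] mm 17.94917960784368 F [ 0.1 -0.   0.2]
 tip now (fixture) [-0.1196  0.0514  0.0981] z axis [ 0.46  0.07 -0.88]
t 8.3 turn [-0.59  0.64 -0.02] shift [0.0415 0.0187 0.0742] mm 69.65210764533151 F [ 0.1 -0.   0.2]
 tip now (fixture) [-0.1196  0.0514  0.0981] z axis [ 0.46  0.07 -0.88]
t 8.3 turn [-0.59  1.8  -0.06] shift [0.0346 0.0187 0.0795] mm 70.98354527208338 F [ 0.1 -0.   0.2]
 tip now (fixture) [-0.1196  0.0514  0.0981] z axis [ 0.46  0.07 -0.88]
[-0.65457302  0.57639728  2.28071814  1.86646877  0.32329302 -0.82513851]
```

```bash
python3 -m pendant '[[[0.015,0.004,0.025,0,0,0,0],[0.015,0.004,0.025,0,0,0,0],[0.015,0.004,0.025,0,0,0,0],[0,0,0,0,0,0,0]]]'; python3 -c "
from h import *
plan([-.0615,.040,.064],30)
print(monitor.sense()['q'])"
```

```text
t: 8.7
tcp_pos: [0.5321, -0.1122, 0.0421]
tool_rot: [0.969, -0.038, 0.242, -0.021]
force: [-0.3, -0.6, 0.3]
finger_gap: -0.003
gripper_force: 0.0
t 8.7 turn [-0.57  0.32  0.  ] shift [-0.0024  0.0079 -0.0055] mm 7.90439621755194 F [-0.3 -0.6  0.3]
 tip now (fixture) [-0.0569  0.0448  0.0615] z axis [ 0.47  0.07 -0.88]
[-0.58274091  0.68401863  2.14019032  1.86981617  0.29492294 -0.75711883]
```

```bash
python3 -m pendant '[[[0.011,0,-0.009,0,0,0,0],[0.011,0,-0.009,0,0,0,0],[0.011,0,-0.009,0,0,0,0],[0.0145,0,-0.006,0,0,0,0],[0.0145,0,-0.006,0,0,0,0],[0.0145,0,-0.006,0,0,0,0],[0,0,0,0,0,0,0]]]'
python3 - <<'E'
from h import *
plan([.060-.070-.0097,.04,.044+.0835-.005],28)
s=snap('side');P=cloud(s);Q=FX.inv().apply((P-C).reshape(-1,3)).reshape(P.shape)
cv2.imwrite('pics/s7.png',cv2.resize(s['pixels'][150:350,200:400,::-1],None,fx=3,fy=3))
E
```

```text
t: 9.4
tcp_pos: [0.567, -0.1178, 0.1043]
tool_rot: [0.969, -0.038, 0.242, -0.021]
force: [-0.0, -0.6, -0.3]
finger_gap: -0.001
gripper_force: 0.0
t 9.4 turn [-0.56  0.02  0.01] shift [0.0015 0.0051 0.0026] mm 4.712200163377151 F [-0.  -0.6 -0.3]
 tip now (fixture) [-0.0216  0.0426  0.1237] z axis [ 0.47  0.07 -0.88]
```

View pics/s7.png

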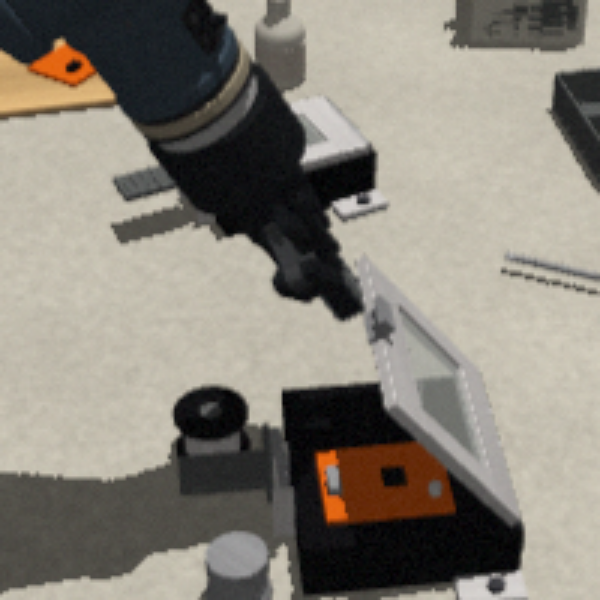

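The lid is at about 50–55°, with the fingertip (crop 350,305) under its front edge. The board is undisturbed. I'll continue along the arc to the stop.

```bash
python3 -m pendant '[[[0.0157,0,0,0,0,0,0],[0.0157,0,0,0,0,0,0],[0.0157,0,0,0,0,0,0],[0.015,0,0.0047,0,0,0,0],[0.015,0,0.0047,0,0,0,0],[0.015,0,0.0047,0,0,0,0],[0.0115,0,0.0085,0,0,0,0],[0.0115,0,0.0085,0,0,0,0],[0,0,0,0,0,0,0]]]'
cat > lid.py <<'E'
from h import *
plan([.060+.034-.0097,.04,.044+.104-.005],28)
s=snap('side');P=cloud(s);Q=FX.inv().apply((P-C).reshape(-1,3)).reshape(P.shape)
m=(Q[...,0]>-.02)&(Q[...,0]<.14)&(Q[...,1]<-.03)&(Q[...,1]>-.066)&(Q[...,2]>.075)&(Q[...,2]<.18)
L=Q[m];A=L[:,[0,2]]
p=np.polyfit(A[:,1]-.044,A[:,0],1);print('lid pts',len(A),'angle',np.pi/2+np.arctan(p[0]),'x at hinge',p[1],'zmax',A[:,1].max())
E
python3 lid.py
```

```text
t: 10.35
tcp_pos: [0.6592, -0.1246, 0.1222]
tool_rot: [0.97, -0.039, 0.24, -0.022]
force: [-0.3, -0.1, 0.2]
finger_gap: -0.003
gripper_force: 0.0
t 10.35 turn [-0.58  0.05 -0.  ] shift [0.0158 0.0079 0.0065] mm 15.016886770566323 F [-0.3 -0.1  0.2]
 tip now (fixture) [0.0709 0.0448 0.1417] z axis [ 0.46  0.07 -0.88]
lid pts 451 angle 1.826417502246028 x at hinge 0.0563588591885159 zmax 0.16903354751417987
```

```bash
python3 -m pendant '[[[0.007,0,0.004,0,0,0,0],[0.006,0,0.003,0,0,0,0],[0,0,0,0,0,0,0],[0,0,0,0,0,0,0]]]';python3 lid.py;  python3 -m pendant '[[[0.004,0,0.002,0,0,0,0],[0,0,0,0,0,0,0],[0,0,0,0,0,0,0]]]'; python3 lid.py
```

```text
t: 10.8
tcp_pos: [0.671, -0.1253, 0.1226]
tool_rot: [0.97, -0.039, 0.24, -0.022]
force: [-0.2, 0.7, -1.0]
finger_gap: 0.004
gripper_force: 0.0
t 10.8 turn [-0.58  0.05 -0.  ] shift [ 0.0025  0.0085 -0.0001] mm 7.112109339169259 F [-0.2  0.7 -1. ]
 tip now (fixture) [0.0827 0.0453 0.142 ] z axis [ 0.46  0.07 -0.88]
lid pts 510 angle 1.919983930574993 x at hinge 0.05617789432764133 zmax 0.16503079173097435
t: 11.15
tcp_pos: [0.6727, -0.125, 0.122]
tool_rot: [0.97, -0.039, 0.239, -0.023]
force: [-6.4, -1.7, 3.0]
finger_gap: -0.001
gripper_force: 3.6
t 11.15 turn [-0.59  0.08 -0.  ] shift [ 0.001   0.0091 -0.0016] mm 7.450462579204793 F [-6.4 -1.7  3. ]
 tip now (fixture) [0.0844 0.0457 0.1415] z axis [ 0.46  0.07 -0.89]
lid pts 516 angle 1.9197475377946074 x at hinge 0.056210749593416015 zmax 0.16488477247848898
```

The lid is against its stop: measured angle 1.92, reaction about 7 N. I'll back the hand away along -x and up.

```bash
python3 -m pendant '[[[-0.006,0,-0.004,0,0,0,0],[-0.02,0,-0.02,0,0,0,0],[-0.02,0,-0.04,0,0,0,0],[-0.02,0,-0.04,0,0,0,0],[-0.02,0,-0.04,0,0,0,0],[0,0,0,0,0,0,0],[0,0,0,0,0,0,0],[0,0,0,0,0,0,0],[0,0,0,0,0,0,0]]]';python3 lid.py
python3 - <<'E'
from h import *
s=snap('side');P=cloud(s);Q=FX.inv().apply((P-C).reshape(-1,3)).reshape(P.shape)
m=(abs(Q[...,0]+.116)<.015)&(abs(Q[...,1])<.01)&(Q[...,2]>.02)&(Q[...,2]<.07)
print('pad z',np.median(Q[m][:,2]))
E
```

```text
t: 12.1
tcp_pos: [0.5609, -0.1225, 0.1918]
tool_rot: [0.97, -0.039, 0.24, -0.022]
force: [-0.6, 0.6, -0.5]
finger_gap: 0.001
gripper_force: 0.0
t 12.1 turn [-0.58  0.05 -0.  ] shift [ 0.0831 -0.0014  0.1408] mm 130.83630825058614 F [-0.6  0.6 -0.5]
 tip now (fixture) [-0.0272  0.0373  0.2113] z axis [ 0.46  0.07 -0.88]
lid pts 513 angle 1.9193588301680866 x at hinge 0.05624642475243998 zmax 0.16573635919272744
pad z 0.044237514047050897
```

The lid is holding at 1.92, the tab is back at rest, and the hand is clear.

```bash
python3 -c "
from station import job
print(job.sign_off())"
```

```text
the job is handed in; nothing more can be done
None
```

The wide fixture's lid is fully open against its stop (measured 1.92 rad), its tab is back at rest and the hand is clear; I handed the job in at about 12 s, and the sign-off gave no verdict.

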